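Hold a vice jaw against the sprung fence

ROBOT

A 6-joint arm with a two-finger parallel gripper is mounted at the origin on the work surface. World frame = base frame: x ahead of the robot, y to its left, z up, the work surface at z = 0. Lengths are in m, angles in rad, forces in N, time in s.
With the tool pointing down it reaches from about 0.275 to 0.725 m from the base axis. Payload 15.9 kg.
Tool frame: the origin (TCP) lies at the very end of the fingers, on their centre line; the grasp point (between the pads) lies 19 mm behind it; y points along the fingers, x is the direction in which the jaws open and shut, and the axes are right-handed (so a half turn about y gives the same grasp; the last joint's range is limited). The gripper opens to 85 mm and grips with 20 to 120 N. Pads are 22 mm wide; open, the fingers measure 114 mm over their backs; the gripper's body (76 mm by 85 mm) begins 54 mm behind the grasp point. The pads swing forward as they close: fully open they stand 13 mm farther back than shut.
Start: joints at [-1.145, 0.213, -0.034, 1.323, 0, 1.571], TCP at [0.207, -0.455, 0.231] pointing down, gripper open.
Joint ranges: [-2.98, 2.98], [-0.74, 1.72], [-1.14, 1.35], [-2.1, 2.04], [-1.57, 1.44], [-3.14, 3.14]. Speed limits (rad/s): [1.89, 1.89, 2.39, 2.57, 3.14, 3.14].

INTERFACE

Orientations are given as a 3x3 rotation matrix whose columns are the frame's x, y, z axes.
In Python, from rig import env gives the robot as it stands.
- The arm moves only by the shell command python3 -m inch 'ROWS'. ROWS is JSON, a list of rows, each a list of 5 numbers: the shift along the tool's x, y, z normalised to -1 to 1, where 1 is 0.15 m, then the turn about the tool's y normalised to -1 to 1, where 1 is 2 rad, then the finger opening in mm, from 0 to 85.4. In form: [[tx, ty, tz, twist, grip], ...]. A call has 1 to 20 rows; each row shifts and turns the commanded pose from where the row before left it, along the tool's axes as they then stand; what a row does not reach is not made up. A row lasts 1/10 s, in which the tool goes at most 50 mm and 8.59 degrees, less where a joint would pass 70% of its speed; a pose out of reach is approached as far as the arm can. A call with a number of a shift or a turn outside -1 to 1 is refused whole. A call with a gripper value outside its range is refused whole. The fingers move at their own pace and stop on an object; the grip force is fixed at half the most. Time passes only in rows, so rows that do not move let the fingers close. It gives the time, the measured TCP pose, the force and the opening at its end, in the units of the state.
- env.read_state(): the state, without advancing time (a new reading comes with each control period).
- env.capture(name): name is "side" or "top"; returns a dict with "pixels" (400x640x3 uint8, red, green, blue), "K" (3x3 intrinsics, pixels), "k1" (the pictures are not rectified: a ray, as slopes to the right and down, at radius r is drawn at 1 + k1 r^2 times it, then the intrinsics apply), "rvec" (rotation vector, rad) and "tvec" (3), from world to camera coordinates, as OpenCV has them. Camera axes: x right, y down, z forward; pixel columns grow to the right and rows downward; lengths in m; the calibration is good to about 2 mm. A picture is of the moment at which its call begins. There is no depth.
- env.close_job(): hands the job in, once; it reports no verdict.
The state is a dict: "time_s": time; "qpos": joint angles; "qd": joint speeds; "joint_torque": joint torques, N m; "ee_pos": TCP position; "eef_rot": TCP orientation; "ft_force": force on the tool from outside, world axes, zero at the start; "torque": the same for the moment, N m; "gripper_width": finger opening in m.
Only numpy, scipy, OpenCV 4.12 (cv2) and the standard library are available. Lean on these libraries where they do the work, as an engineer would, in place of code of your own. Each camera call takes 0.05 s, during which the arm holds its last target.

TASK

The stop peg stands up in the middle of the jig: use the mallet, never the gripper itself, to knock it all the way down, then put the mallet aside on the bench, clear of the jig. Now slide the loose aluminium jaw along the runners over the sunken peg, square on and centred, and press it against the sprung fence so that the fence's pointer sits between the two lugs, never letting the fence bottom out. Finish while still pressing like that, holding it steady for me to fasten, and leave the other things on the bench where they are.

Things in the scene. Friction and masses are not known exactly. Their poses are not given: they have to be found in the camera images.
- jig: Dark steel jig fixed to the bench: plate 18 mm high, x -150..+120, y -65..+65 mm. Origin at bench level under the peg's axis; x runs along the runners to the fence, y left, z up. Two oiled, slippery steel runners 22 mm wide at y = -38 and +38 (54 mm clear between), x -145..+55, tops at z = 24. Green housing behind the fence; green rail at y 63..73, x 48..118, with two steel lugs up to z = 52.
- peg (a joint): Steel stop peg, 18 mm in diameter, upright at the jig's origin between the runners. Value in m driven down: 0 = top at jig z = 44 mm (20 above the runners), 0.024 = fully down, top at z = 20 mm (4 below the runner tops). It takes about 9 N to move, plus 15 N per m/s, and stays where it is left; starts at 0 to 0.006.
- peg_top (a point): Centre of the peg's flat top; moves with the peg.
- fence (a joint): Sprung aluminium fence across the runners, 12 mm thick, 120 mm wide, z 26..60 mm on the jig. Value in m pushed back along jig +x: 0 = at rest, 0.024 = bottomed out. Spring 700 N/m, no preload. A thin steel pointer stands on its +y end, wholly between the two lugs (12 mm apart) for values 0.008 to 0.017, a push of about 5.6 to 12 N.
- fence_face (a point): Centre of the fence's flat face towards the jaw, normal to jig x, at jig x = 60 mm plus the fence value, z = 43 mm; moves with the fence.
- jaw: Loose aluminium vice jaw, inverted-T section, about 0.31 kg, on the runners on the robot's side of the peg. Foot 50 (x) x 92 (y) x 18 mm high; on its middle a rib 50 (x) x 20 (y) x 34 mm high, grippable across y; total height 52 mm. Origin at the centre of the underside, x towards the fence. Its flat +x end, 25 mm from the origin, bears on the fence.
- mallet: Wooden mallet, about 0.36 kg, standing on one striking face on the bench left or right of the jig. Head 40 x 40 x 70 mm high, light wood; origin at the centre of the lower face, z up. Dark level handle along the mallet's own -x, from x = -20 to -170 mm, 20 mm wide (y), 24 mm high, its centre 35 mm above the lower face. It balances close to the head.
- mallet_head (a point): Centre of the mallet's head, 35 mm above the lower striking face.
- tub: Bystander: white plastic tub, 72 mm in diameter, 110 mm high, on the side of the jig opposite the mallet. Origin at the centre of its underside.
- oilcan: Bystander: dark oil can 40 x 60 x 85 mm with a red spout, 130 mm in all, beyond the jig. Origin at the centre of its underside.
- screwdriver: Bystander: screwdriver lying on the bench beyond the jig. Origin on its underside.
- punch_holder: Bystander: round wooden block, 60 mm in diameter, 40 mm high, with three steel punches up to 110 mm, beyond the jig. Origin at the centre of its underside.
There are look-alikes about, which are no part of the job. What is shaped like the jaw but orange or yellow is not meant.

How it is judged:
By the outcome, as a careful person would: the job done as asked, in the order asked, and still so for the second after the job is handed in, while the arm keeps its last pose, push and grip.
It also fails if it takes over 59 s, if anything falls off the work surface, if the arm or the gripper's body presses on something with over 40 N, if the wrist force passes 120 N, or if a joint passes its speed limit or range.

## Working session

There is one attempt and no reset: what is moved stays moved. The work goes in short steps, Python scripts to look and compute and a shell command to move; the robot and the scene stay as the last step left them, time stands still between calls to the robot, and variables do not carry over. Pictures are saved under pics/ and viewed, and the job is handed in when it is done.

```bash
ls; mkdir -p pics; python3 - <<'E'
from rig import env
import cv2,numpy as np
s=env.read_state()
for k,v in s.items(): print(k,np.round(v,4).tolist())
for n in("side","top"):
    c=env.capture(n)
    cv2.imwrite(f"pics/{n}0.png",c["pixels"][:,:,::-1])
    R=cv2.Rodrigues(np.array(c["rvec"]))[0]
    print(n,np.round(c["K"],1).tolist(),c["k1"],"cam pos",np.round(-R.T@np.array(c["tvec"]).ravel(),3),"fwd",R[2].round(3),"right",R[0].round(3))
E
```

```text
pics
time_s 0.0
qpos [-1.145, 0.2134, -0.0351, 1.3235, 0.0, 1.5708]
qd [0.0001, 0.0008, 0.0005, -0.0012, 0.0004, -0.0018]
joint_torque [-0.0014, -68.6152, 48.712, 0.0175, -0.0001, 0.0]
ee_pos [0.2064, -0.455, 0.2308]
eef_rot [[0.413, -0.0005, 0.9107], [-0.9107, 0.001, 0.413], [-0.0011, -1.0, 0.0]]
ft_force [-0.0015, -0.7918, 0.4712]
torque [-0.0642, -0.0326, -0.0321]
gripper_width 0.0856
side [[513.4, 0.0, 311.6], [0.0, 513.4, 194.7], [0.0, 0.0, 1.0]] -0.008580831882289081 cam pos [ 0.376 -0.679  0.747] fwd [ 0.174  0.693 -0.699] right [ 0.965 -0.261 -0.019]
top [[416.5, 0.0, 326.7], [0.0, 416.5, 199.3], [0.0, 0.0, 1.0]] -0.03590181945453335 cam pos [0.391 0.012 0.868] fwd [ 0.185 -0.032 -0.982] right [ 0.025 -0.999  0.038]
```

View pics/side0.png

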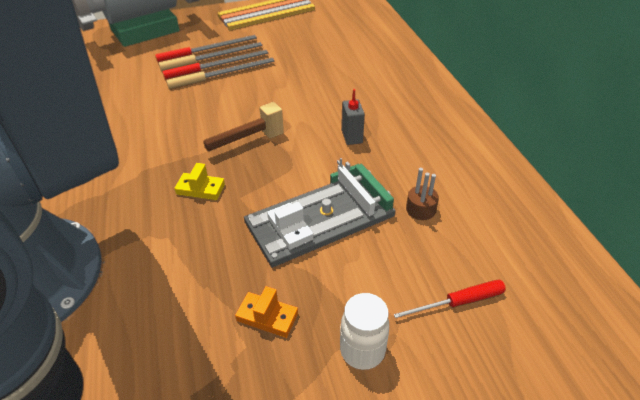

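View pics/top0.png

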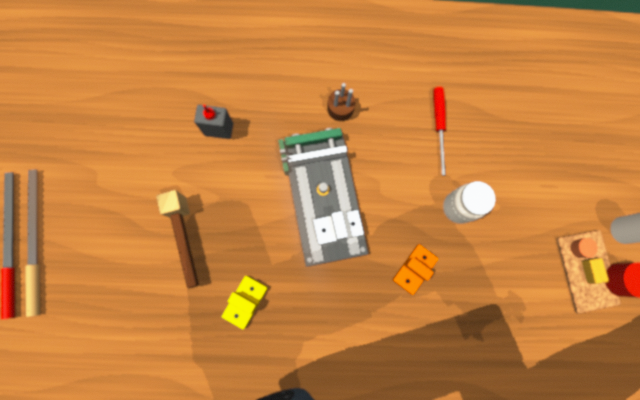

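The top view shows the jig with its peg at about (323,189), the jaw at about (338,227) on the runners, and the mallet head at about (170,202) with its handle towards (192,285). I'll zoom in.

```bash
cat > h.py <<'E'
from rig import env
import cv2,numpy as np
def cam(n):
    c=env.capture(n); c["R"]=cv2.Rodrigues(np.array(c["rvec"],float))[0]; c["t"]=np.array(c["tvec"],float).ravel()
    c["D"]=np.array([c["k1"],0,0,0,0],float); c["C"]=-c["R"].T@c["t"]; return c
def ray(c,uv):
    p=cv2.undistortPoints(np.array(uv,float).reshape(-1,1,2),c["K"],c["D"]).reshape(-1,2)
    return np.c_[p,np.ones(len(p))]@c["R"]
def plane(c,uv,z):
    d=ray(c,uv); return c["C"]+d*((z-c["C"][2])/d[:,2])[:,None]
def proj(c,P):
    return cv2.projectPoints(np.array(P,float).reshape(-1,1,3),np.array(c["rvec"],float),np.array(c["tvec"],float),c["K"],c["D"])[0].reshape(-1,2)
def tri(cs,uvs):
    A=np.zeros((3,3));b=np.zeros(3)
    for c,uv in zip(cs,uvs):
        d=ray(c,[uv])[0];d/=np.linalg.norm(d);M=np.eye(3)-np.outer(d,d);A+=M;b+=M@c["C"]
    return np.linalg.solve(A,b)
def crop(c,x0,y0,x1,y1,f,name):
    im=c["pixels"][y0:y1,x0:x1,::-1]
    im=cv2.resize(im,None,fx=f,fy=f,interpolation=cv2.INTER_CUBIC)
    for x in range((x0+19)//20*20,x1,20): cv2.putText(im,str(x),((x-x0)*f,8),0,.3,(255,0,255),1);cv2.line(im,((x-x0)*f,10),((x-x0)*f,14),(255,0,255))
    for y in range((y0+19)//20*20,y1,20): cv2.putText(im,str(y),(0,(y-y0)*f),0,.3,(255,0,255),1)
    cv2.imwrite("pics/"+name+".png",im)
E
python3 - <<'E'
from h import *
t=cam("top");s=cam("side")
crop(t,270,110,380,275,4,"tj0"); crop(t,140,170,220,300,4,"tm0"); crop(s,235,150,405,270,4,"sj0"); crop(s,190,90,300,170,5,"sm0")
E
```

```text
(no output)
```

View pics/tj0.png

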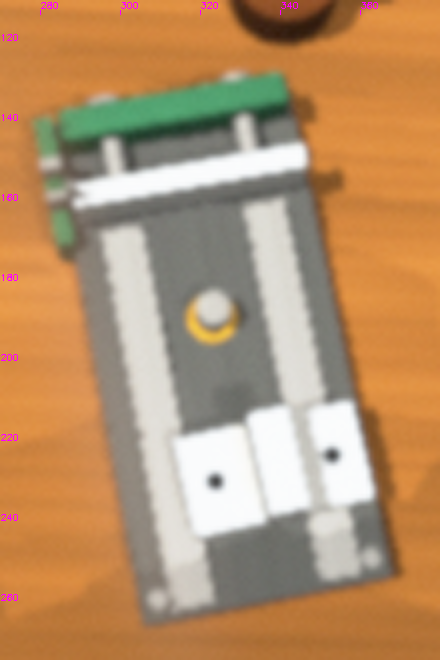

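View pics/tm0.png

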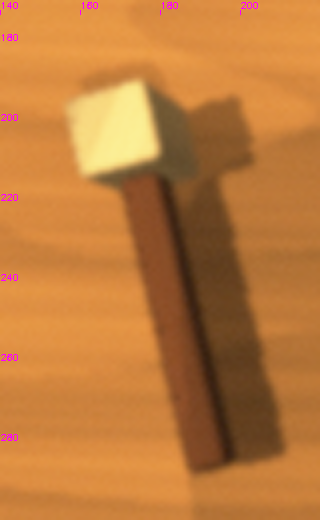

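View pics/sj0.png

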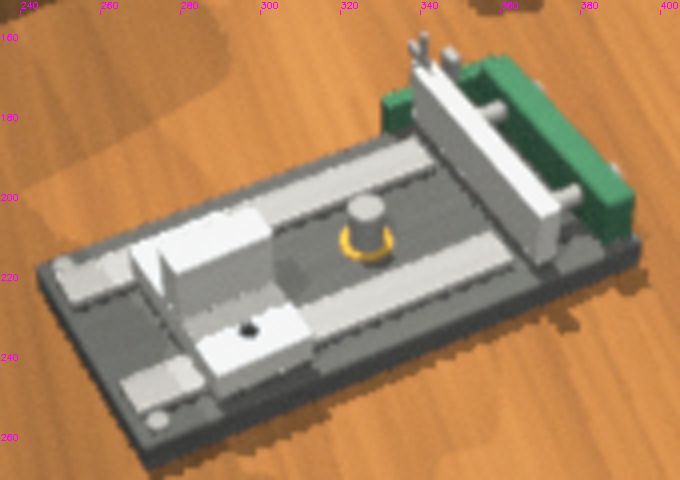

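View pics/sm0.png

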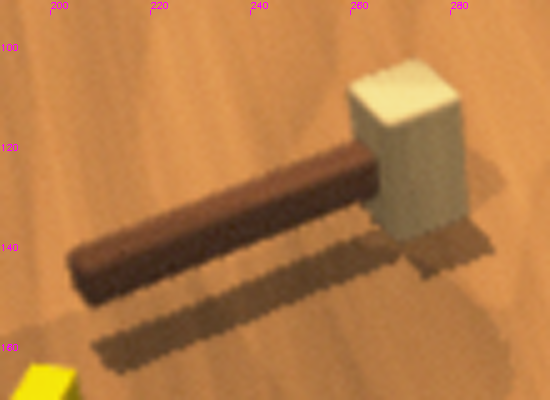

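```bash
python3 - <<'E'
from h import *
np.set_printoptions(precision=4,suppress=True)
t=cam("top");s=cam("side")
T=lambda L,o=(270,110),f=4:[(o[0]+x/f-.4,o[1]+y/f-.4) for x,y in L]
pt=T([(214,308)])[0];ps=(326.3,201.8)
p=tri([t,s],[pt,ps]);print("peg top",p,"reproj",proj(t,[p])-pt,proj(s,[p])-ps)
for z in(.038,.041,.044):print(z,plane(t,[pt],z),plane(s,[ps],z))
def ang(a,b): d=b-a; return np.degrees(np.arctan2(d[1],d[0])),np.linalg.norm(d[:2])
c=plane(t,T([(148,626),(400,575)]),.018);print("near corners",c,ang(c[1],c[0]))
r=plane(t,T([(172,615),(214,605),(102,232),(145,227),(318,578),(360,575),(245,205),(285,198)]),.024)
print("runner",r);
for a,b in((0,2),(1,3),(4,6),(5,7)):print(ang(r[a],r[b]))
f=plane(t,T([(77,190),(305,147),(82,208),(307,168)]),.060);print("fence top",f,ang(f[1],f[0]),ang(f[3],f[2]))
j=plane(t,T([(172,437),(192,537),(354,400),(376,498)]),.042);print("jaw foot",j,ang(j[1],j[0]),ang(j[3],j[2]),ang(j[2],j[0]),j.mean(0))
j=plane(t,T([(247,412),(290,403),(310,510),(268,520)]),.076);print("jaw rib",j,ang(j[3],j[0]),ang(j[2],j[1]),j.mean(0))
m=plane(t,T([(66,102),(142,80),(160,155),(84,180)],(140,170)),.07);print("mallet",m,m.mean(0),ang(m[3],m[0]),ang(m[2],m[1]),ang(m[1],m[0]))
h=plane(t,T([(190,472),(222,463)],(140,170)),.047);print("handle end",h,h.mean(0),ang(h.mean(0),m.mean(0)))
m=plane(s,T([(350,90),(412,60),(460,97),(390,126)],(190,90),5),.07);print("mallet side",m,m.mean(0))
E
```

```text
peg top [ 0.5731 -0.0076  0.0425] reproj [[ 0.018  -0.1944]] [[-0.1951  0.0623]]
0.038 [[ 0.5737 -0.0077  0.038 ]] [[ 0.5748 -0.0033  0.038 ]]
0.041 [[ 0.573  -0.0076  0.041 ]] [[ 0.5739 -0.0061  0.041 ]]
0.044 [[ 0.5724 -0.0076  0.044 ]] [[ 0.5731 -0.009   0.044 ]]
near corners [[ 0.4131  0.0207  0.018 ]
 [ 0.4421 -0.1066  0.018 ]] (np.float64(102.82989291358926), np.float64(0.13062059050554536))
runner [[ 0.4187  0.0088  0.024 ]
 [ 0.4242 -0.0121  0.024 ]
 [ 0.6154  0.0515  0.024 ]
 [ 0.6188  0.0292  0.024 ]
 [ 0.4391 -0.0642  0.024 ]
 [ 0.4412 -0.0855  0.024 ]
 [ 0.6326 -0.0228  0.024 ]
 [ 0.6372 -0.0438  0.024 ]]
(np.float64(12.244541820082341), np.float64(0.2012460328733852))
(np.float64(11.97712893226673), np.float64(0.19894449509945025))
(np.float64(12.078258782971997), np.float64(0.197879611542137))
(np.float64(12.010539740934293), np.float64(0.20038545203785266))
fence top [[ 0.6271  0.0632  0.06  ]
 [ 0.6539 -0.0511  0.06  ]
 [ 0.6179  0.0603  0.06  ]
 [ 0.6428 -0.0523  0.06  ]] (np.float64(103.18089310639071), np.float64(0.1173589818944439)) (np.float64(102.50959099485253)
[... 553 characters left out ...]
73)) (np.float64(11.563390124921412), np.float64(0.05243226297817461)) [ 0.4914 -0.0398  0.076 ]
mallet [[0.5392 0.3159 0.07  ]
 [0.5512 0.2802 0.07  ]
 [0.5147 0.2682 0.07  ]
 [0.5014 0.3035 0.07  ]] [0.5266 0.2919 0.07  ] (np.float64(18.1728791935263), np.float64(0.03974756998782075)) (np.float64(18.193422208756232), np.float64(0.03843891707179212)) (np.float64(108.65884154006446), np.float64(0.037631970563971114))
handle end [[0.3651 0.248  0.047 ]
 [0.3698 0.233  0.047 ]] [0.3674 0.2405 0.047 ] (np.float64(17.90814664012925), np.float64(0.16730976130470307))
mallet side [[0.5045 0.3007 0.07  ]
 [0.5368 0.3161 0.07  ]
 [0.5517 0.2807 0.07  ]
 [0.5165 0.2678 0.07  ]] [0.5274 0.2913 0.07  ]
```

Estimates from these views:

| Item | Position (m) | Yaw | Note |
|---|---|---|---|
| Jig origin | (0.573, -0.0077) | about 12.2° | peg top at z of about 0.0425 |
| Jaw | (0.492, -0.040) | about 12.5° | about 14 mm off centre towards -y |
| Mallet head | (0.527, 0.2915) | about 18° | |

I'll grip the mallet by the head's y-faces and turn it so the handle clears the jaw. First I'll check which way the twist goes.

```bash
python3 -m inch '[[0,-0.1,0,0.056,85],[0,0,0,0,85],[0,0,0,0,85]]'; cat > st.py <<'E'
from h import *
import sys
np.set_printoptions(precision=4,suppress=True)
s=env.read_state();R=np.array(s["eef_rot"])
print("t",round(s["time_s"],2),"q",np.round(s["qpos"],3),"p",np.round(s["ee_pos"],4),"xyaw",np.degrees(np.arctan2(R[1,0],R[0,0])).round(2),"tilt",R[:,1].round(4),"F",np.round(s["ft_force"],2),"M",np.round(s["torque"],2),"w",round(s["gripper_width"],4))
def to(x,y,z,yaw=None):
    d=R.T@(np.array([x,y,z])-s["ee_pos"])/0.15
    print("need tool",d.round(4)); 
    if yaw is not None: print("twist",(-np.radians(yaw-np.degrees(np.arctan2(R[1,0],R[0,0])))/2).round(4))
a=[float(v) for v in sys.argv[1:]]
if a: to(*a)
E
python3 st.py 0.527 0.2915 0.2 -72
```

```text
time_s: 0.6
ee_pos: [0.2066, -0.4555, 0.2461]
eef_rot: [[0.311, 0.0, 0.95], [-0.95, -0.0, 0.311], [0.0, -1.0, 0.0]]
ft_force: [-0.6, 0.1, -0.9]
gripper_width: 0.0848
t 0.6 q [-1.145  0.211  0.     1.36   0.     1.68 ] p [ 0.2066 -0.4555  0.2461] xyaw -71.86 tilt [ 0.0002 -0.0004 -1.    ] F [-0.57  0.11 -0.95] M [ 0.01  0.02 -0.02] w 0.0848
need tool [-4.0674  0.3059  3.5806]
twist 0.0012
```

```bash
python3 -m inch '[[0,0,0,-0.072,85],[0,0,0,-0.072,85],[0,0,0,-0.072,85],[0,0,0,-0.072,85],[0,0,0,-0.072,85],[0,0,0,-0.072,85],[0,0,0,-0.072,85],[0,0,0,-0.072,85],[0,0,0,-0.072,85],[0,0,0,-0.072,85],[0,0,0,-0.072,85],[0,0,0,-0.072,85],[0,0,0,-0.072,85],[0,0,0,-0.072,85],[0,0,0,-0.072,85],[0,0,0,-0.072,85],[0,0,0,-0.072,85],[0,0,0,-0.072,85],[0,0,0,-0.072,85],[0,0,0,-0.072,85]]' >/dev/null;  python3 -m inch '[[0,0,0,-0.065,85],[0,0,0,-0.065,85],[0,0,0,0,85]]'; python3 st.py 0.527 0.2915 0.2 108
```

```text
time_s: 2.9
ee_pos: [0.2064, -0.4551, 0.2457]
eef_rot: [[-0.312, -0.0, -0.95], [0.95, 0.001, -0.312], [0.001, -1.0, 0.0]]
ft_force: [0.4, 0.8, -0.1]
gripper_width: 0.0852
t 2.9 q [-1.145  0.211 -0.     1.36   0.    -1.462] p [ 0.2064 -0.4551  0.2457] xyaw 108.15 tilt [-0.0003  0.0007 -1.    ] F [ 0.4   0.82 -0.07] M [-0.04 -0.02  0.03] w 0.0852
need tool [ 4.0639  0.3071 -3.5815]
twist 0.0013
```

```bash
python3 -m inch '[[0.1,0,-0.1,0,85],[0.2,0,-0.18,0,85],[0.2,0,-0.18,0,85],[0.2,0,-0.18,0,85],[0.2,0,-0.18,0,85],[0.2,0,-0.18,0,85],[0.2,0,-0.18,0,85],[0.2,0,-0.18,0,85],[0.2,0,-0.18,0,85],[0.2,0,-0.18,0,85],[0.2,0,-0.18,0,85],[0.2,0,-0.18,0,85],[0.2,0,-0.18,0,85],[0.2,0,-0.18,0,85],[0.2,0,-0.18,0,85],[0.2,0,-0.18,0,85],[0.2,0,-0.18,0,85],[0.2,0,-0.18,0,85],[0.2,0,-0.18,0,85],[0.2,0,-0.18,0,85]]'; python3 st.py 0.527 0.2915 0.12 108
```

```text
time_s: 4.9
ee_pos: [0.5296, 0.2652, 0.2458]
eef_rot: [[-0.305, -0.0, -0.952], [0.952, -0.0, -0.305], [-0.0, -1.0, 0.0]]
ft_force: [0.9, 0.8, 0.3]
gripper_width: 0.0852
t 4.9 q [ 0.464  0.411  0.274  1.434 -0.     0.155] p [0.5296 0.2652 0.2458] xyaw 107.74 tilt [-0.0002 -0.0002 -1.    ] F [0.9  0.78 0.3 ] M [ 0.02 -0.04 -0.02] w 0.0852
need tool [ 0.1724  0.8384 -0.037 ]
twist -0.0023
```

```bash
python3 -m inch '[[0.16,0.2,-0.05,0,85],[0,0.2,0,0,85],[0,0.2,0,0,85],[0,0,0,0,85],[0,0,0,0,85]]'; python3 st.py 0.527 0.2915 0.02 108; python3 - <<'E'
from h import *
t=cam("top");s=cam("side")
crop(s,180,30,340,170,5,"sm1"); crop(t,100,130,260,300,4,"tm1")
E
```

```text
time_s: 5.4
ee_pos: [0.5289, 0.2885, 0.1567]
eef_rot: [[-0.306, -0.001, -0.952], [0.952, -0.0, -0.306], [-0.0, -1.0, 0.001]]
ft_force: [-0.2, 0.3, 0.6]
gripper_width: 0.0851
t 5.4 q [ 0.499  0.448  0.105  1.229 -0.     0.189] p [0.5289 0.2885 0.1567] xyaw 107.8 tilt [-0.0006 -0.0003 -1.    ] F [-0.17  0.34  0.62] M [-0.   -0.01  0.05] w 0.0851
need tool [0.023  0.9116 0.0052]
twist -0.0017
```

View pics/sm1.png

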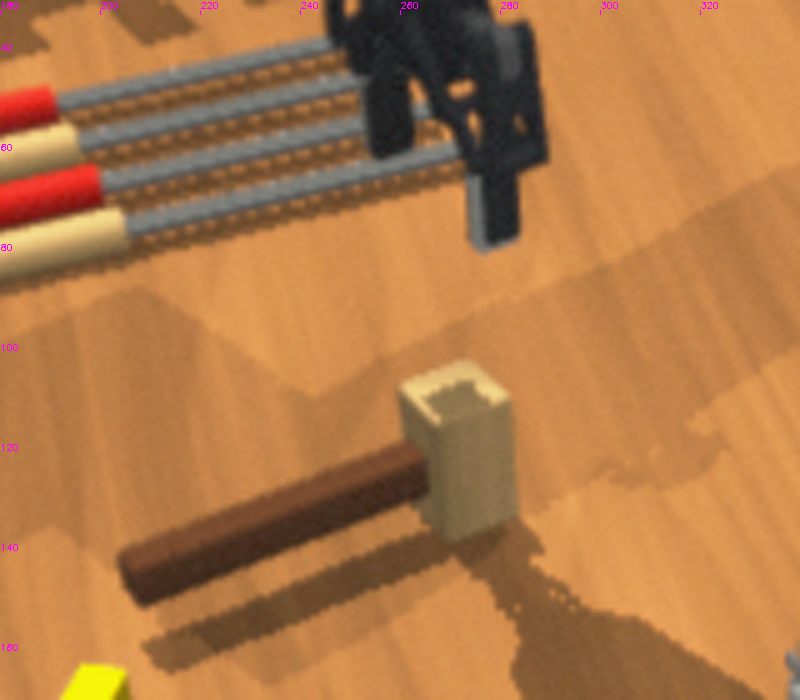

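The fingers are above the head, which has its top at about (270,109) in the side view, with a gap on each side. I'll go down and grip.

```bash
python3 -m inch '[[0.02,0.1,0.005,0,85],[0,0.15,0,0,85],[0,0.15,0,0,85],[0,0.15,0,0,85],[0,0.15,0,0,85],[0,0.1,0,0,85],[0,0.1,0,0,85],[0,0,0,0,85]]';python3 st.py 0.527 0.2915 0.02 108; python3 -m inch '[[0,0,0,0,60],[0,0,0,0,30],[0,0,0,0,30],[0,0,0,0,30],[0,0,0,0,30],[0,0,0,0,30],[0,0,0,0,30],[0,0,0,0,30]]'; python3 st.py 0.527 0.2915 0.02 108
```

```text
time_s: 6.3
ee_pos: [0.5274, 0.2911, 0.021]
eef_rot: [[-0.306, -0.001, -0.952], [0.952, -0.0, -0.306], [-0.0, -1.0, 0.001]]
ft_force: [-1.1, -0.5, -0.3]
gripper_width: 0.0847
t 6.3 q [ 0.504  0.539 -0.109  0.924  0.     0.193] p [0.5274 0.2911 0.021 ] xyaw 107.85 tilt [-0.0006 -0.0003 -1.    ] F [-1.14 -0.45 -0.32] M [0.01 0.01 0.01] w 0.0847
need tool [0.0031 0.007  0.0018]
twist -0.0013
time_s: 7.1
ee_pos: [0.5282, 0.2918, 0.0226]
eef_rot: [[-0.307, 0.002, -0.952], [0.952, 0.001, -0.307], [0.001, -1.0, -0.002]]
ft_force: [-1.5, 0.0, 8.1]
gripper_width: 0.0389
t 7.1 q [ 0.505  0.537 -0.108  0.924  0.     0.193] p [0.5282 0.2918 0.0226] xyaw 107.89 tilt [ 0.0017  0.0011 -1.    ] F [-1.53  0.01  8.13] M [-0.02  0.28 -0.06] w 0.0389
need tool [0.0002 0.0172 0.0081]
twist -0.001
```

```bash
python3 -m inch '[[0,-0.05,0,0,30],[0,-0.1,0,0,30],[0,-0.2,0,0,30],[0,-0.2,0,0,30],[0,-0.2,0,0,30],[0,-0.1,0,0,30],[0,0,0,0,30]]'; python3 st.py 0.573 -0.0077 0.15 12.2; python3 - <<'E'
from h import *
t=cam("top");s=cam("side")
crop(s,180,0,340,150,5,"sm2"); crop(t,100,130,260,300,4,"tm2")
E
```

```text
time_s: 7.8
ee_pos: [0.5285, 0.2918, 0.1514]
eef_rot: [[-0.307, 0.003, -0.952], [0.952, 0.002, -0.307], [0.001, -1.0, -0.004]]
ft_force: [0.6, 1.1, -4.6]
gripper_width: 0.0393
t 7.8 q [ 0.505  0.448  0.092  1.211 -0.     0.192] p [0.5285 0.2918 0.1514] xyaw 107.88 tilt [ 0.0033  0.0017 -1.    ] F [ 0.6   1.11 -4.58] M [ 0.   -0.06  0.03] w 0.0393
need tool [-1.9916  0.0071  0.3307]
twist 0.835
```

View pics/sm2.png

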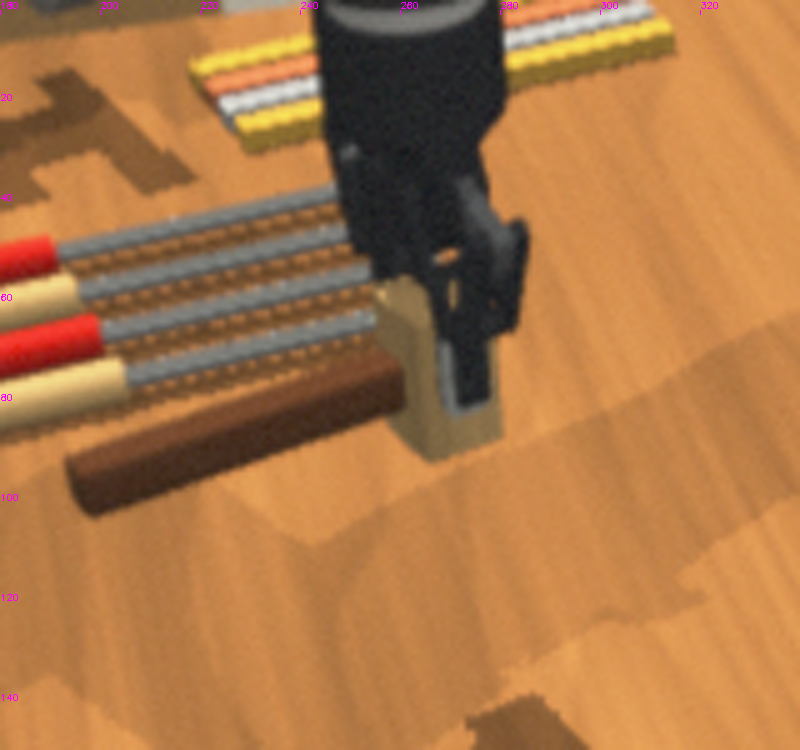

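View pics/tm2.png

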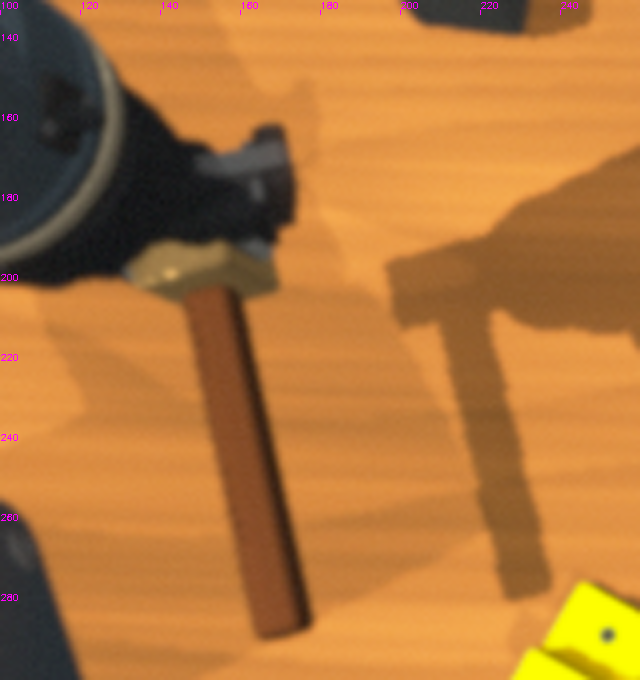

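Gripped level. Now I'll carry it over the peg and turn it so the handle points along jig +y.

```bash
python3 -m inch '[[-0.1,0,0.02,0,30],[-0.17,0,0.03,0,30],[-0.17,0,0.03,0,30],[-0.17,0,0.03,0,30],[-0.17,0,0.03,0,30],[-0.17,0,0.03,0,30],[-0.17,0,0.03,0,30],[-0.17,0,0.03,0,30],[-0.17,0,0.03,0,30],[-0.17,0,0.03,0,30],[-0.17,0,0.03,0,30],[-0.17,0,0.01,0,30],[0,0,0,0,30]]'>/dev/null; python3 -m inch '[[0,0,0,0.05,30],[0,0,0,0.07,30],[0,0,0,0.07,30],[0,0,0,0.07,30],[0,0,0,0.07,30],[0,0,0,0.07,30],[0,0,0,0.07,30],[0,0,0,0.07,30],[0,0,0,0.07,30],[0,0,0,0.07,30],[0,0,0,0.07,30],[0,0,0,0.07,30],[0,0,0,0.015,30],[0,0,0,0,30]]'; python3 st.py 0.573 -0.0077 0.08 12.2; python3 - <<'E'
from h import *
t=cam("top");s=cam("side")
crop(s,235,90,405,240,4,"sm3"); crop(t,200,100,370,250,4,"tm3")
E
```

```text
time_s: 10.6
ee_pos: [0.5705, -0.0051, 0.1482]
eef_rot: [[0.977, -0.001, -0.214], [0.214, 0.0, 0.977], [-0.001, -1.0, 0.0]]
ft_force: [0.8, -0.3, -4.4]
gripper_width: 0.0397
t 10.6 q [-0.009  0.386 -0.01   1.176  0.     1.346] p [ 0.5705 -0.0051  0.1482] xyaw 12.34 tilt [-0.0011  0.     -1.    ] F [ 0.8  -0.27 -4.45] M [ 0.    0.   -0.06] w 0.0397
need tool [ 0.0129  0.4546 -0.0207]
twist 0.0013
```

View pics/sm3.png

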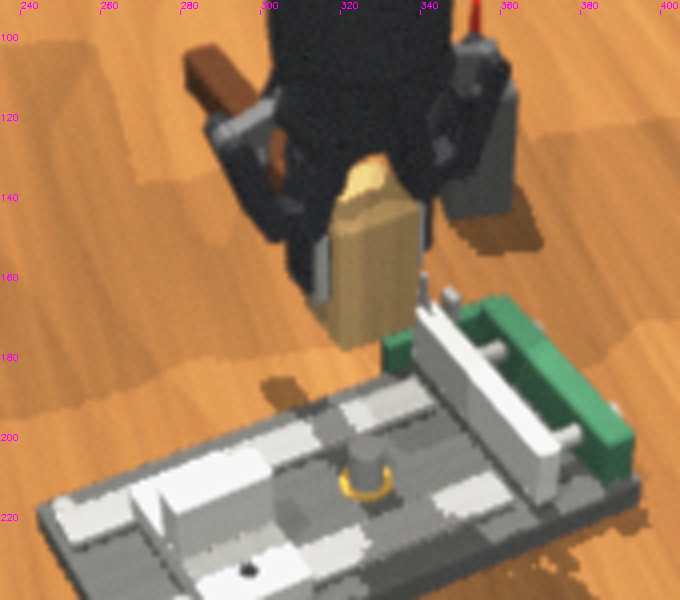

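View pics/tm3.png

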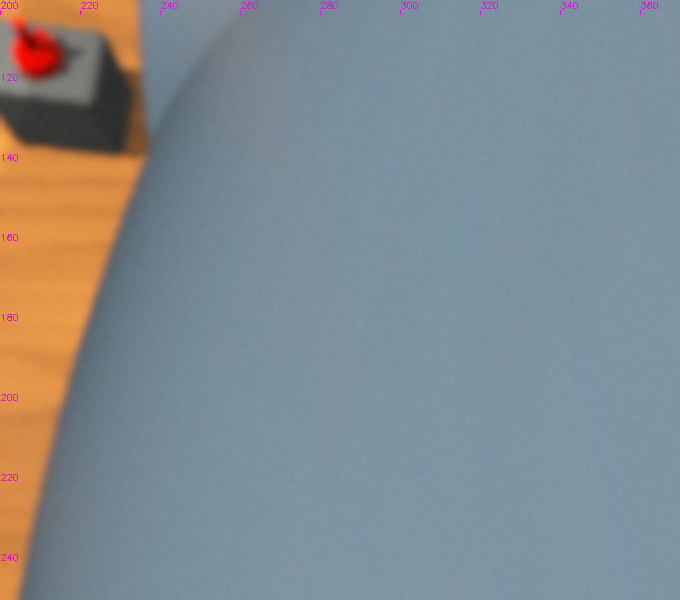

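```bash
python3 -m inch '[[0.013,0.1,-0.02,0,30],[0,0.15,0,0,30],[0,0.15,0,0,30],[0,0.1,0,0,30],[0,0,0,0,30]]'; python3 st.py 0.573 -0.0077 0.0415 12.2; python3 - <<'E'
from h import *
s=cam("side")
crop(s,235,90,405,240,4,"sm4")
E
```

```text
time_s: 11.2
ee_pos: [0.5721, -0.0076, 0.0717]
eef_rot: [[0.977, -0.004, -0.214], [0.214, 0.0, 0.977], [-0.004, -1.0, 0.001]]
ft_force: [-0.0, 0.4, -4.5]
gripper_width: 0.0392
t 11.2 q [-0.013  0.44  -0.13   1.005  0.     1.342] p [ 0.5721 -0.0076  0.0717] xyaw 12.33 tilt [-0.0036  0.0001 -1.    ] F [-0.04  0.39 -4.48] M [-0.02  0.01 -0.02] w 0.0392
need tool [ 0.0065  0.2016 -0.0022]
twist 0.0011
```

View pics/sm4.png

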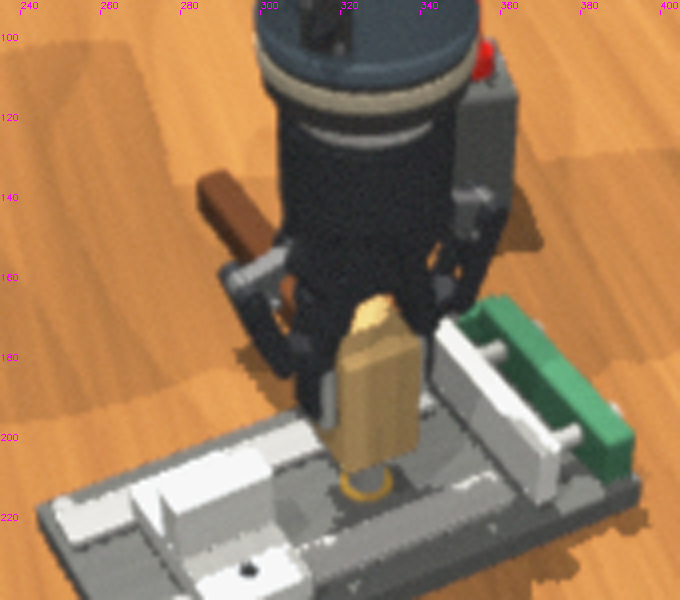

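```bash
python3 -m inch '[[0.005,0.02,0,0,30],[0,0.03,0,0,30],[0,0.03,0,0,30]]'; python3 st.py;  python3 -m inch '[[0,0.03,0,0,30],[0,0.03,0,0,30],[0,0.03,0,0,30]]'; python3 st.py 0.573 -0.0077 0.0415 12.2
```

```text
time_s: 11.55
ee_pos: [0.5752, -0.0074, 0.0625]
eef_rot: [[0.977, 0.002, -0.212], [0.212, -0.0, 0.977], [0.002, -1.0, -0.0]]
ft_force: [-1.7, 0.4, 5.9]
gripper_width: 0.0395
t 11.55 q [-0.013  0.449 -0.141  0.979 -0.     1.344] p [ 0.5752 -0.0074  0.0625] xyaw 12.23 tilt [ 0.0019 -0.     -1.    ] F [-1.72  0.38  5.87] M [ 0.    0.19 -0.01] w 0.0395
time_s: 11.85
ee_pos: [0.5751, -0.0075, 0.0486]
eef_rot: [[0.977, 0.002, -0.211], [0.211, -0.0, 0.977], [0.002, -1.0, -0.0]]
ft_force: [1.0, 0.3, 5.0]
gripper_width: 0.0392
t 11.85 q [-0.013  0.461 -0.16   0.948 -0.     1.345] p [ 0.5751 -0.0075  0.0486] xyaw 12.21 tilt [ 0.0017 -0.     -1.    ] F [1.04 0.34 4.96] M [-0.03 -0.46  0.01] w 0.0392
need tool [-0.0142  0.0471  0.0015]
twist 0.0001
```

```bash
python3 -m inch '[[0,0.02,0,0,30],[0,0.02,0,0,30],[0,0,0,0,30]]'; python3 st.py;  python3 -m inch '[[0,0.02,0,0,30],[0,0.01,0,0,30],[0,0,0,0,30]]'; python3 st.py 0.573 -0.0077 0.0415 12.2
```

```text
time_s: 12.15
ee_pos: [0.575, -0.0074, 0.0425]
eef_rot: [[0.977, 0.001, -0.211], [0.211, 0.0, 0.977], [0.001, -1.0, -0.0]]
ft_force: [4.0, 0.3, 3.8]
gripper_width: 0.0391
t 12.15 q [-0.013  0.467 -0.168  0.935  0.     1.345] p [ 0.575  -0.0074  0.0425] xyaw 12.21 tilt [ 0.0013  0.     -1.    ] F [4.05 0.26 3.8 ] M [ 0.01 -1.13  0.02] w 0.0391
time_s: 12.45
ee_pos: [0.5755, -0.0075, 0.0418]
eef_rot: [[0.977, 0.004, -0.211], [0.211, -0.0, 0.977], [0.004, -1.0, -0.001]]
ft_force: [-19.0, 0.6, 67.0]
gripper_width: 0.0391
t 12.45 q [-0.013  0.466 -0.172  0.929 -0.     1.345] p [ 0.5755 -0.0075  0.0418] xyaw 12.2 tilt [ 0.0041 -0.0002 -1.    ] F [-19.03   0.65  67.05] M [-0.07  4.57 -0.02] w 0.0391
need tool [-0.0165  0.0019  0.0024]
twist 0.0
```

The force rose to 67 N with the TCP where the fully-down depth puts it. I'll lift and check the peg.

```bash
python3 -m inch '[[0,-0.03,0,0,30],[0,-0.1,0,0,30],[0,-0.2,0,0,30],[0,-0.2,0,0,30],[0,-0.15,0,0,30],[0,0,0,0,30]]'; python3 - <<'E'
from h import *
s=cam("side")
crop(s,235,90,405,240,4,"sm5")
E
```

```text
time_s: 13.05
ee_pos: [0.5753, -0.0075, 0.1419]
eef_rot: [[0.977, 0.003, -0.211], [0.211, -0.0, 0.977], [0.003, -1.0, -0.001]]
ft_force: [0.9, -0.0, -4.0]
gripper_width: 0.0392
```

View pics/sm5.png

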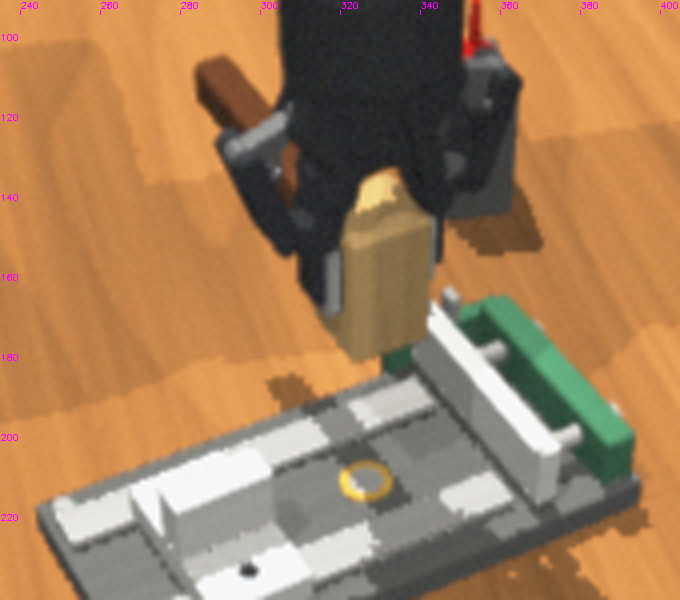

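The peg is flush in its ring at about (326,210). Now I'll carry the mallet back to its old place.

```bash
python3 -m inch '[[0,-0.03,0,-0.05,30],[0,0,0,-0.07,30],[0,0,0,-0.07,30],[0,0,0,-0.07,30],[0,0,0,-0.07,30],[0,0,0,-0.07,30],[0,0,0,-0.07,30],[0,0,0,-0.07,30],[0,0,0,-0.07,30],[0,0,0,-0.07,30],[0,0,0,-0.07,30],[0,0,0,-0.07,30],[0,0,0,-0.015,30],[0,0,0,0,30]]'; python3 st.py 0.528 0.2915 0.03 108
```

```text
time_s: 14.5
ee_pos: [0.5736, -0.0074, 0.1428]
eef_rot: [[-0.305, -0.002, -0.952], [0.952, 0.0, -0.305], [0.001, -1.0, 0.002]]
ft_force: [-0.9, 0.7, -3.7]
gripper_width: 0.0393
t 14.5 q [-0.013  0.396 -0.009  1.168  0.    -0.323] p [ 0.5736 -0.0074  0.1428] xyaw 107.75 tilt [-0.0023  0.     -1.    ] F [-0.94  0.66 -3.7 ] M [-0.01 -0.08 -0.01] w 0.0393
need tool [ 1.9901  0.7531 -0.3197]
twist -0.0022
```

```bash
python3 -m inch '[[0.1,0,-0.02,0,30],[0.17,0,-0.03,0,30],[0.17,0,-0.03,0,30],[0.17,0,-0.03,0,30],[0.17,0,-0.03,0,30],[0.17,0,-0.03,0,30],[0.17,0,-0.03,0,30],[0.17,0,-0.03,0,30],[0.17,0,-0.03,0,30],[0.17,0,-0.03,0,30],[0.17,0,-0.03,0,30],[0.17,0,0,0,30],[0,0.2,0,0,30],[0,0.2,0,0,30],[0,0.2,0,0,30],[0,0.1,0,0,30],[0,0,0,0,30]]'; python3 st.py 0.528 0.2915 0.0215 108
```

```text
time_s: 16.2
ee_pos: [0.5272, 0.2882, 0.0367]
eef_rot: [[-0.305, -0.004, -0.952], [0.952, -0.002, -0.305], [-0.001, -1.0, 0.004]]
ft_force: [0.6, -0.6, -3.8]
gripper_width: 0.0388
t 16.2 q [ 0.5    0.524 -0.089  0.961  0.     0.19 ] p [0.5272 0.2882 0.0367] xyaw 107.78 tilt [-0.004 -0.002 -1.   ] F [ 0.59 -0.61 -3.77] M [-0.03 -0.04 -0.01] w 0.0388
need tool [ 0.0192  0.1015 -0.0123]
twist -0.002
```

```bash
python3 -m inch '[[0,0.04,0,0,30],[0,0.03,0,0,30],[0,0.02,0,0,30],[0,0,0,0,30]]'; python3 st.py 0.528 0.2915 0.0215 108;python3 -m inch '[[0,0.01,0,0,30],[0,0,0,0,30]]'; python3 st.py
```

```text
time_s: 16.6
ee_pos: [0.5293, 0.2885, 0.0258]
eef_rot: [[-0.307, 0.0, -0.952], [0.952, 0.0, -0.307], [0.0, -1.0, -0.0]]
ft_force: [-0.8, -0.6, -4.0]
gripper_width: 0.0396
t 16.6 q [ 0.499  0.534 -0.103  0.933  0.     0.187] p [0.5293 0.2885 0.0258] xyaw 107.87 tilt [ 0.0001  0.0001 -1.    ] F [-0.82 -0.63 -4.03] M [-0.04  0.    0.01] w 0.0396
need tool [0.0215 0.0289 0.0023]
twist -0.0012
time_s: 16.8
ee_pos: [0.5294, 0.2885, 0.0244]
eef_rot: [[-0.307, 0.0, -0.952], [0.952, 0.0, -0.307], [0.0, -1.0, -0.0]]
ft_force: [0.9, 0.1, -4.5]
gripper_width: 0.0397
t 16.8 q [ 0.499  0.536 -0.105  0.93  -0.     0.187] p [0.5294 0.2885 0.0244] xyaw 107.88 tilt [ 0.0002  0.0001 -1.    ] F [ 0.86  0.15 -4.48] M [-0.03 -0.09  0.  ] w 0.0397
```

```bash
python3 -m inch '[[0,0.01,0,0,30],[0,0.005,0,0,30],[0,0,0,0,30]]'; python3 st.py;python3 -m inch '[[0,0.005,0,0,30],[0,0,0,0,30]]'; python3 st.py
```

```text
time_s: 17.1
ee_pos: [0.5295, 0.2886, 0.0225]
eef_rot: [[-0.307, 0.001, -0.952], [0.952, 0.0, -0.307], [0.0, -1.0, -0.001]]
ft_force: [-2.0, -1.7, 3.9]
gripper_width: 0.0394
t 17.1 q [ 0.499  0.537 -0.108  0.925 -0.     0.187] p [0.5295 0.2886 0.0225] xyaw 107.89 tilt [ 0.0005  0.0002 -1.    ] F [-2.02 -1.72  3.9 ] M [-0.27  0.47  0.03] w 0.0394
time_s: 17.3
ee_pos: [0.5295, 0.2886, 0.0225]
eef_rot: [[-0.307, 0.001, -0.952], [0.952, 0.0, -0.307], [0.0, -1.0, -0.001]]
ft_force: [-6.2, -3.5, 15.3]
gripper_width: 0.0395
t 17.3 q [ 0.499  0.537 -0.108  0.925  0.     0.187] p [0.5295 0.2886 0.0225] xyaw 107.88 tilt [ 0.0009  0.0005 -1.    ] F [-6.18 -3.5  15.29] M [-0.68  1.35  0.04] w 0.0395
```

The mallet is on the bench. I'll release it and rise.

```bash
python3 -m inch '[[0,0,0,0,50],[0,0,0,0,85],[0,0,0,0,85],[0,0,0,0,85],[0,0,0,0,85],[0,0,0,0,85],[0,-0.05,0,0,85],[0,-0.15,0,0,85],[0,-0.2,0,0,85],[0,-0.2,0,0,85],[0,-0.2,0,0,85],[0,-0.2,0,0,85],[0,0,0,0,85]]'; python3 - <<'E'
from h import *
s=cam("side");t=cam("top")
crop(s,180,30,340,170,5,"sm6"); crop(t,270,110,380,275,4,"tj6")
E
```

```text
time_s: 18.6
ee_pos: [0.5309, 0.2894, 0.1761]
eef_rot: [[-0.307, 0.006, -0.952], [0.952, 0.003, -0.307], [0.001, -1.0, -0.006]]
ft_force: [-0.2, 0.3, 0.4]
gripper_width: 0.0851
```

View pics/sm6.png

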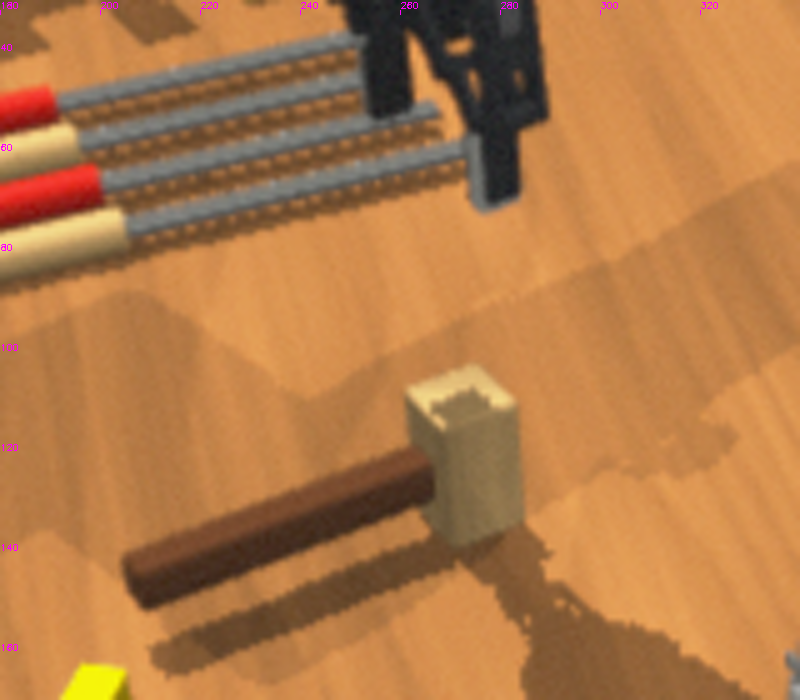

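View pics/tj6.png

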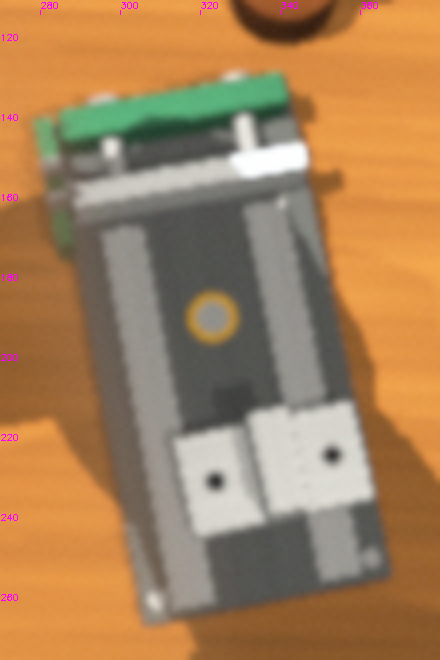

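The mallet stands upright in its place, head top at about (272,109) in the side view. The peg is sunk, its ring centred at about (323,189) in the top view. I'll refine the jig and jaw positions.

```bash
python3 - <<'E'
from h import *
np.set_printoptions(precision=4,suppress=True)
t=cam("top");s=cam("side")
T=lambda L,o=(270,110),f=4:[(o[0]+x/f-.4,o[1]+y/f-.4) for x,y in L]
hsv=cv2.cvtColor(t["pixels"],cv2.COLOR_RGB2HSV)[170:205,308:340]
m=cv2.inRange(hsv,(12,90,60),(35,255,255));ys,xs=np.nonzero(m);print(len(xs));e=cv2.minEnclosingCircle(np.c_[xs,ys].astype(np.float32));uv=(308+e[0][0],170+e[0][1]);print(uv,e[1],plane(t,[uv],.0195))
hs=cv2.cvtColor(s["pixels"],cv2.COLOR_RGB2HSV)[195:225,310:345]
m=cv2.inRange(hs,(12,90,60),(35,255,255));ys,xs=np.nonzero(m);uv2=(310+(xs.min()+xs.max())/2,195+(ys.min()+ys.max())/2);print(len(xs),uv2,plane(s,[uv2],.0195));print(tri([t,s],[uv,uv2]))
h=plane(t,T([(215,481),(332,455)]),.042);print("holes",h,h.mean(0),np.degrees(np.arctan2(*(h[0]-h[1])[[1,0]]))-90)
O=np.array([.5730,-.0077]);a=np.radians(12.2);Rj=np.array([[np.cos(a),-np.sin(a)],[np.sin(a),np.cos(a)]])
print("holes in jig",(h[:,:2]-O)@Rj)
crop(s,235,150,405,270,4,"sj7")
E
```

```text
107
(322.5249996185303, 188.85000038146973) 6.870189666748047 [[ 0.5729 -0.0071  0.0195]]
73 (np.float64(326.0), np.float64(210.0)) [[ 0.573  -0.0073  0.0195]]
[ 0.573  -0.0071  0.0193]
holes [[ 0.4847 -0.0104  0.042 ]
 [ 0.4995 -0.0687  0.042 ]] [ 0.4921 -0.0396  0.042 ] 14.237913395342758
holes in jig [[-0.0869  0.016 ]
 [-0.0847 -0.0441]]
```

View pics/sj7.png

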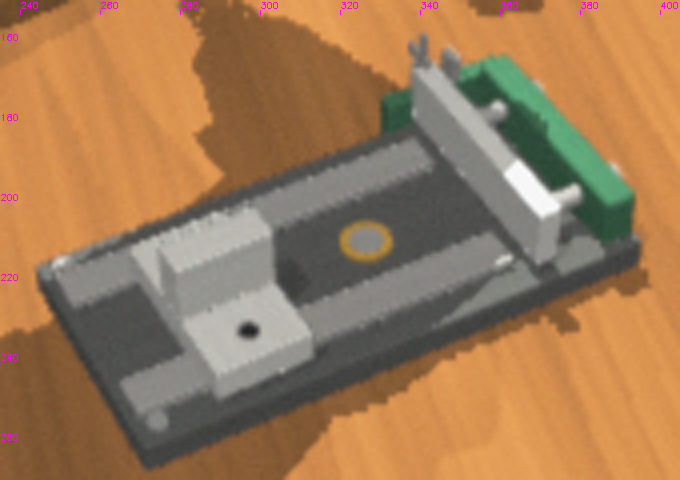

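```bash
python3 st.py 0.4918 -0.0397 0.13 103.2
```

```text
t 18.8 q [0.499 0.443 0.133 1.262 0.    0.187] p [0.5289 0.2883 0.1706] xyaw 107.88 tilt [-0.0011 -0.0005 -1.    ] F [ 0.19 -0.41  0.03] M [-0.  0. -0.] w 0.085
need tool [-2.0049  0.2718  0.9064]
twist 0.0409
```

```bash
python3 -m inch '[[-0.1,0,0.04,0,85],[-0.17,0,0.08,0,85],[-0.17,0,0.08,0,85],[-0.17,0,0.08,0,85],[-0.17,0,0.08,0,85],[-0.17,0,0.08,0,85],[-0.17,0,0.08,0,85],[-0.17,0,0.08,0,85],[-0.17,0,0.08,0,85],[-0.17,0,0.08,0,85],[-0.17,0,0.08,0,85],[-0.17,0,0.07,0,85],[-0.04,0.1,0,0.04,85],[0,0.1,0,0,85],[0,0.07,0,0,85],[0,0,0,0,85],[0,0,0,0,85]]'; python3 st.py 0.4918 -0.0397 0.047 103.2;python3 - <<'E'
from h import *
s=cam("side")
crop(s,205,110,375,260,4,"sj8")
E
```

```text
time_s: 20.5
ee_pos: [0.4917, -0.0403, 0.1309]
eef_rot: [[-0.231, -0.0, -0.973], [0.973, 0.0, -0.231], [0.0, -1.0, 0.0]]
ft_force: [-0.0, -0.0, 1.0]
gripper_width: 0.0848
t 20.5 q [-0.082  0.242 -0.255  1.074 -0.    -0.314] p [ 0.4917 -0.0403  0.1309] xyaw 103.33 tilt [-0.0005  0.     -1.    ] F [-0.04 -0.03  1.03] M [0.05 0.02 0.01] w 0.0848
need tool [ 0.0037  0.5592 -0.0019]
twist 0.0012
```

View pics/sj8.png

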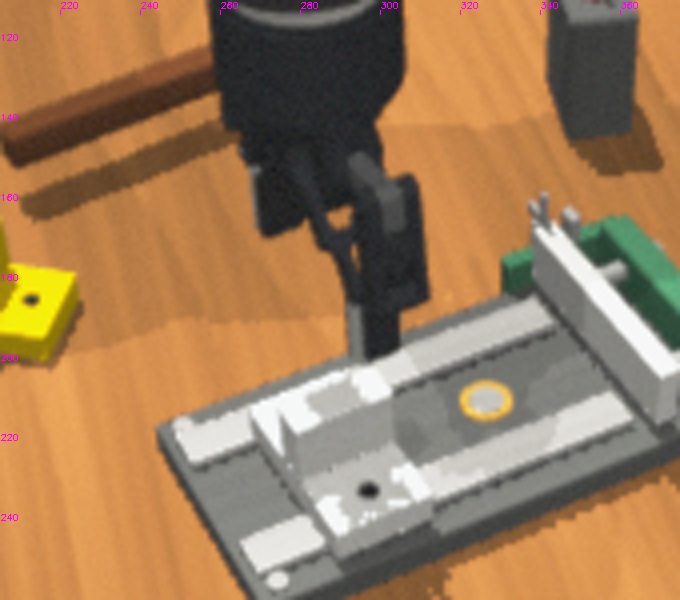

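The open fingers straddle the jaw's rib, whose top is at about (288,212). I'll go down and close.

```bash
python3 -m inch '[[0,0.1,0,0,85],[0,0.12,0,0,85],[0,0.12,0,0,85],[0,0.1,0,0,85],[0,0.07,0,0,85],[0,0.04,0,0,85],[0,0,0,0,85]]'; python3 st.py; python3 -m inch '[[0,0,0,0,60],[0,0,0,0,40],[0,0,0,0,28],[0,0,0,0,28],[0,0,0,0,28]]'; python3 st.py 0.4918 -0.0397 0.047 103.2
```

```text
time_s: 21.25
ee_pos: [0.4919, -0.0403, 0.0481]
eef_rot: [[-0.23, -0.0, -0.973], [0.973, 0.0, -0.23], [0.0, -1.0, 0.0]]
ft_force: [-0.1, 0.6, -0.8]
gripper_width: 0.0853
t 21.25 q [-0.082  0.314 -0.385  0.872 -0.    -0.314] p [ 0.4919 -0.0403  0.0481] xyaw 103.31 tilt [-0.0005  0.     -1.    ] F [-0.14  0.56 -0.85] M [-0.03 -0.03  0.  ] w 0.0853
time_s: 21.75
ee_pos: [0.4921, -0.0404, 0.0485]
eef_rot: [[-0.23, 0.0, -0.973], [0.973, 0.0, -0.23], [-0.0, -1.0, -0.0]]
ft_force: [0.3, -0.6, -0.3]
gripper_width: 0.028
t 21.75 q [-0.082  0.314 -0.385  0.872  0.    -0.314] p [ 0.4921 -0.0404  0.0485] xyaw 103.3 tilt [ 0.0003  0.     -1.    ] F [ 0.3  -0.64 -0.34] M [-0.04  0.02  0.  ] w 0.028
need tool [0.0047 0.0098 0.0009]
twist 0.0009
```

```bash
python3 -m inch '[[0,0,0,0,18],[0,0,0,0,10],[0,0,0,0,10],[0,0,0,0,10],[0,0,0,0,10]]'; python3 st.py; python3 - <<'E'
from h import *
s=cam("side")
crop(s,205,110,375,260,4,"sj9")
E
```

```text
time_s: 22.25
ee_pos: [0.4922, -0.0404, 0.0486]
eef_rot: [[-0.23, 0.0, -0.973], [0.973, -0.0, -0.23], [-0.0, -1.0, -0.0]]
ft_force: [-1.2, 0.1, 5.6]
gripper_width: 0.0191
t 22.25 q [-0.082  0.314 -0.385  0.872  0.    -0.314] p [ 0.4922 -0.0404  0.0486] xyaw 103.31 tilt [ 0.0004 -0.     -1.    ] F [-1.22  0.06  5.58] M [0.08 0.25 0.03] w 0.0191
```

View pics/sj9.png

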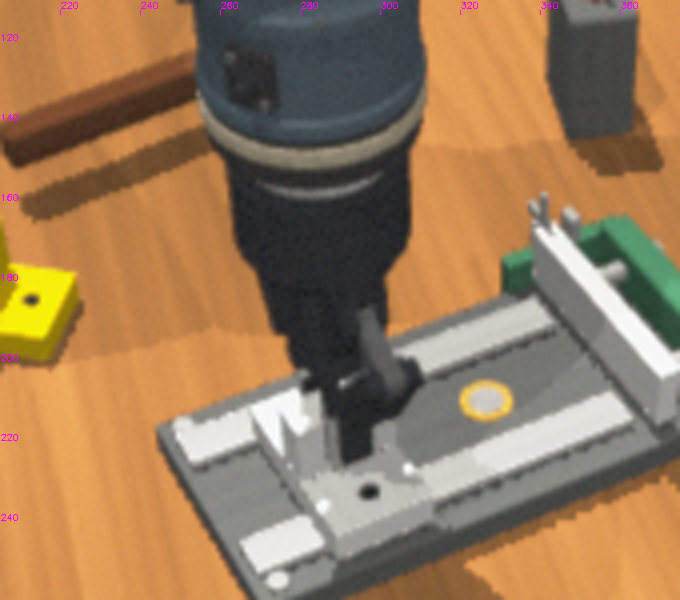

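```bash
python3 -m inch '[[0,-0.0015,0,0.01,10],[0.025,0,0,0,10],[0.025,0,0,0,10],[0.025,0,0,0,10],[0.025,0,0,0,10],[0,0,0,0,10],[0,0,0,0,10]]'; cat > jg.py <<'E'
from h import *
s=env.read_state();R=np.array(s["eef_rot"]);a=np.radians(12.2);Rj=np.array([[np.cos(a),-np.sin(a)],[np.sin(a),np.cos(a)]])
print("t",round(s["time_s"],2),"TCP in jig mm",((np.array(s["ee_pos"])[:2]-[.573,-.0072])@Rj*1e3).round(1),"z",round(s["ee_pos"][2]*1e3,1),"yaw-jig",(np.degrees(np.arctan2(R[1,0],R[0,0]))-102.2).round(2),"Fjig",(np.array(s["ft_force"])[:2]@Rj).round(2),"Fz",round(s["ft_force"][2],2),"M",np.round(s["torque"],2),"w",round(s["gripper_width"]*1e3,1))
E
python3 jg.py
```

```text
time_s: 23.0
ee_pos: [0.4888, -0.0252, 0.0486]
eef_rot: [[-0.211, -0.0, -0.977], [0.977, 0.001, -0.211], [0.001, -1.0, -0.0]]
ft_force: [-0.9, 2.3, 5.3]
gripper_width: 0.0192
t 23.0 TCP in jig mm [-86.1   0.2] z 48.6 yaw-jig -0.01 Fjig [-0.38  2.39] Fz 5.25 M [0.44 0.1  0.  ] w 19.2
```

```bash
python3 -m inch '[[0,-0.0015,-0.03,0,10],[0,0,-0.06,0,10],[0,0,-0.06,0,10],[0,0,-0.06,0,10],[0,0,-0.06,0,10],[0,0,-0.06,0,10]]' >/dev/null; python3 jg.py; python3 -m inch '[[0,0,-0.06,0,10],[0,0,-0.06,0,10],[0,0,-0.06,0,10],[0,0,-0.06,0,10],[0,0,-0.06,0,10],[0,0,-0.03,0,10],[0,0,0,0,10],[0,0,0,0,10]]'>/dev/null; python3 jg.py;  python3 - <<'E'
from h import *
s=cam("side");t=cam("top")
crop(s,235,110,405,260,4,"sj10"); crop(t,270,110,380,275,4,"tj10")
E
```

```text
t 23.6 TCP in jig mm [-35.8  -0.3] z 48.6 yaw-jig -0.04 Fjig [-1.11  0.25] Fz 0.84 M [-0.02  0.18  0.05] w 19.5
t 24.4 TCP in jig mm [12.6 -0.3] z 48.7 yaw-jig -0.04 Fjig [-0.58 -0.85] Fz -2.6 M [-0.02 -0.   -0.04] w 18.9
```

View pics/sj10.png

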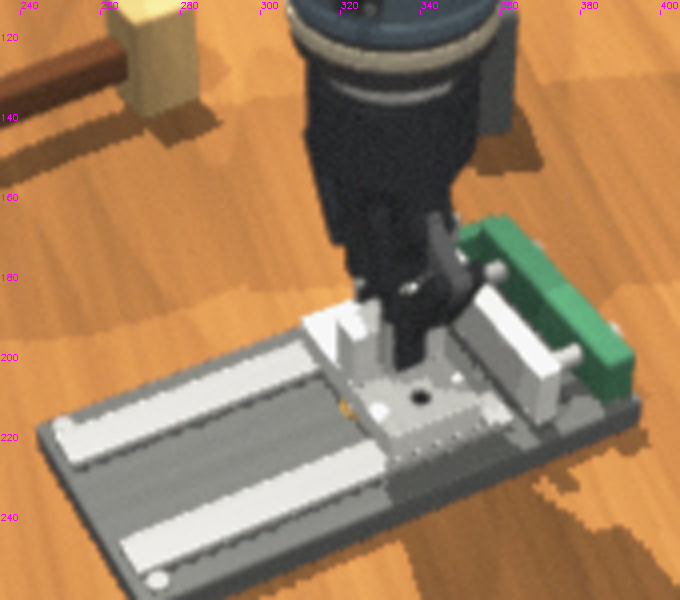

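View pics/tj10.png

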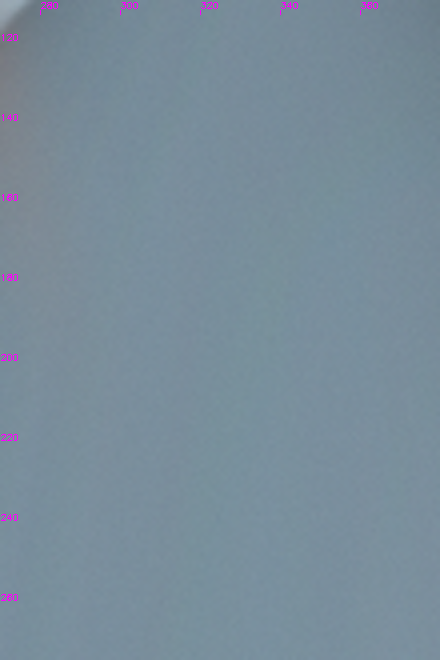

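```bash
python3 -m inch '[[0,0.002,-0.02,0,10],[0,0,-0.03,0,10],[0,0,0,0,10]]'>/dev/null; python3 jg.py; python3 - <<'E'
from h import *
np.set_printoptions(precision=4,suppress=True)
s=cam("side")
T=lambda L,o=(235,110),f=4:[(o[0]+x/f-.4,o[1]+y/f-.4) for x,y in L]
a=np.radians(12.2);Rj=np.array([[np.cos(a),-np.sin(a)],[np.sin(a),np.cos(a)]])
p=plane(s,T([(421,398),(393,437),(484,401),(303,322)]),.042)
print("hole, foot corners -x-y, +x-y(?), -x+y",(p[:,:2]-[.573,-.0072])@Rj*1e3)
crop(s,300,150,400,240,8,"sj11")
E
```

```text
t 24.8 TCP in jig mm [21.1 -0.4] z 48.6 yaw-jig -0.04 Fjig [1.43 0.04] Fz -0.4 M [ 0.04 -0.12 -0.03] w 19.0
hole, foot corners -x-y, +x-y(?), -x+y [[ 13.9993 -29.5512]
 [-10.0389 -45.3897]
 [ 39.3529 -45.5068]
 [-11.5536  43.746 ]]
```

View pics/sj11.png

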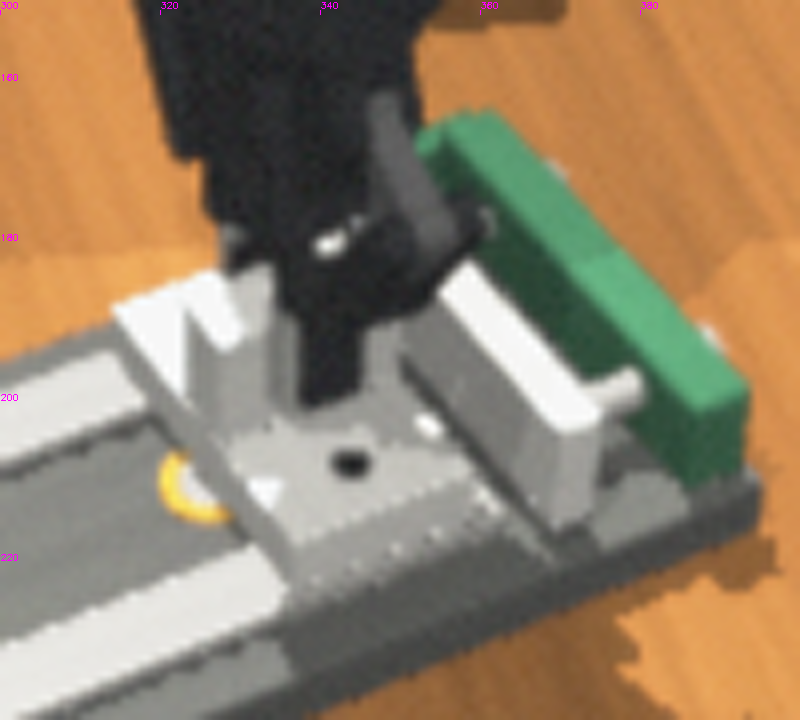

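```bash
python3 -m inch '[[0,0.001,-0.03,0,10],[0,0,-0.03,0,10],[0,0,0,0,10]]'>/dev/null; python3 jg.py; python3 -m inch '[[0,0,-0.015,0,10],[0,0,-0.01,0,10],[0,0,0,0,10]]'>/dev/null; python3 jg.py;  python3 -m inch '[[0,0,-0.01,0,10],[0,0,0,0,10]]'>/dev/null; python3 jg.py
```

```text
t 25.15 TCP in jig mm [30.3 -0.5] z 48.6 yaw-jig -0.04 Fjig [ 1.78 -0.3 ] Fz 2.92 M [ 0.09 -0.29  0.01] w 19.1
t 25.45 TCP in jig mm [33.3 -0.4] z 48.6 yaw-jig -0.04 Fjig [-3.14 -0.3 ] Fz 6.27 M [-0.08  0.4  -0.04] w 19.0
t 25.65 TCP in jig mm [34.8 -0.4] z 48.6 yaw-jig -0.04 Fjig [-2.68  0.22] Fz 7.18 M [-0.06  0.57  0.03] w 19.1
```

```bash
python3 -m inch '[[0,-0.001,-0.01,0,10],[0,0,-0.01,0,10],[0,0,0,0,10]]'>/dev/null; python3 jg.py; python3 -m inch '[[0,0,0,0,10],[0,0,0,0,10]]'>/dev/null; python3 jg.py;  python3 -m inch '[[0,0,-0.01,0,10],[0,0,-0.01,0,10],[0,0,0,0,10]]'>/dev/null; python3 jg.py;python3 -m inch '[[0,0,0,0,10],[0,0,0,0,10]]'>/dev/null; python3 jg.py
```

```text
t 25.95 TCP in jig mm [37.5 -0.4] z 48.6 yaw-jig -0.04 Fjig [-3.64 -0.25] Fz 6.5 M [-0.16  0.79  0.07] w 18.5
t 26.15 TCP in jig mm [37.5 -0.4] z 48.6 yaw-jig -0.04 Fjig [-3.62 -0.01] Fz 5.18 M [-0.17  0.68  0.13] w 19.1
t 26.45 TCP in jig mm [40.2 -0.4] z 48.6 yaw-jig -0.04 Fjig [-6.21  0.  ] Fz 7.24 M [-0.26  1.18  0.15] w 18.8
t 26.65 TCP in jig mm [40.2 -0.4] z 48.6 yaw-jig -0.04 Fjig [-5.46  0.31] Fz 8.48 M [-0.29  1.16  0.14] w 19.3
```

```bash
python3 -m inch '[[0,-0.001,-0.01,-0.003,10],[0,0,0,0,10],[0,0,0,0,10]]'>/dev/null; python3 jg.py; python3 -m inch '[[0,0,0,0,10]]'>/dev/null; python3 jg.py;  python3 -m inch '[[0,0,-0.01,0,10],[0,0,0,0,10],[0,0,0,0,10]]'>/dev/null; python3 jg.py;python3 -m inch '[[0,0,0,0,10]]'>/dev/null; python3 jg.py
```

```text
t 26.95 TCP in jig mm [41.5 -0.5] z 48.6 yaw-jig 0.3 Fjig [-6.36 -0.36] Fz 7.33 M [-0.42  1.25  0.04] w 19.0
t 27.05 TCP in jig mm [41.5 -0.5] z 48.6 yaw-jig 0.29 Fjig [-6.93 -0.28] Fz 7.13 M [-0.38  1.18  0.05] w 19.4
t 27.35 TCP in jig mm [42.8 -0.5] z 48.6 yaw-jig 0.28 Fjig [-7.53 -0.58] Fz 7.76 M [-0.43  1.41 -0.01] w 19.0
t 27.45 TCP in jig mm [42.8 -0.5] z 48.6 yaw-jig 0.29 Fjig [-7.2  -1.06] Fz 9.18 M [-0.39  1.47 -0.05] w 18.9
```

```bash
python3 -m inch '[[0.003,-0.003,-0.012,0,10],[0,0,0,0,10],[0,0,0,0,10]]'>/dev/null; python3 jg.py; python3 -m inch '[[0,0,0,0,10]]'>/dev/null; python3 jg.py; python3 - <<'E'
from h import *
s=cam("side");t=cam("top")
crop(s,300,150,400,240,8,"sj12"); cv2.imwrite("pics/t12.png",t["pixels"][:,:,::-1])
E
```

```text
t 27.75 TCP in jig mm [44.4 -0.3] z 48.6 yaw-jig 0.27 Fjig [-6.71 -3.13] Fz 1.9 M [-0.86  1.14 -0.08] w 19.4
t 27.85 TCP in jig mm [44.4 -0.3] z 48.6 yaw-jig 0.28 Fjig [-5.93 -3.41] Fz 2.45 M [-0.88  1.12 -0.06] w 19.1
```

View pics/sj12.png

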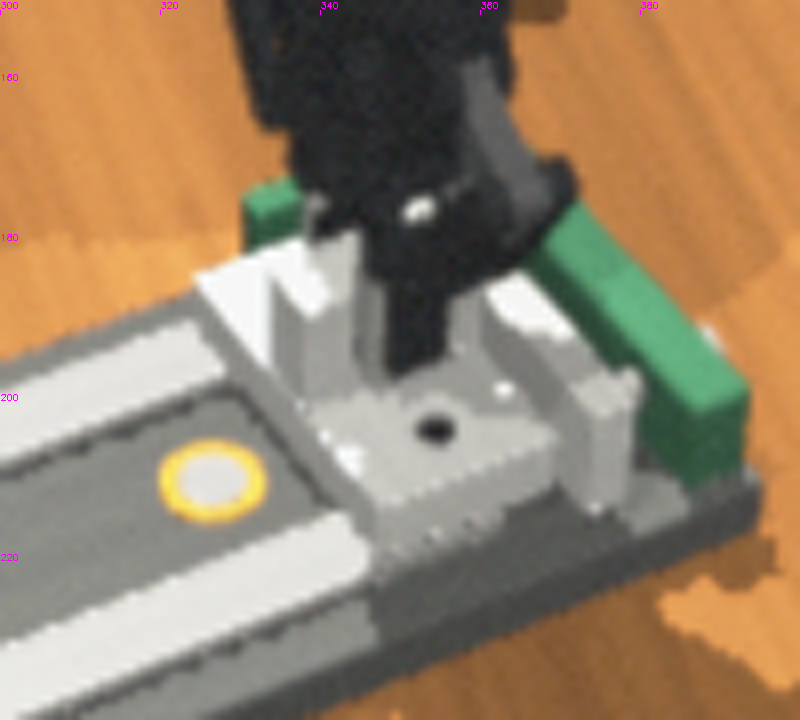

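View pics/t12.png

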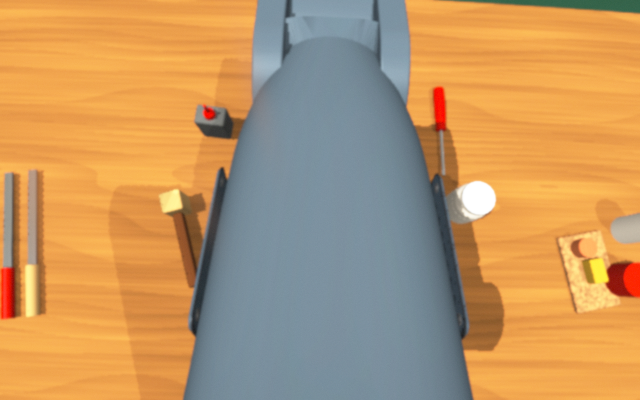

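```bash
python3 jg.py; python3 - <<'E'
from h import *
np.set_printoptions(precision=2,suppress=True)
s=cam("side")
a=np.radians(12.2);Rj=np.array([[np.cos(a),-np.sin(a)],[np.sin(a),np.cos(a)]])
O=np.array([.573,-.0072])
J=lambda x,y,z:np.r_[O+Rj@np.array([x,y])/1e3,z/1e3]
T=lambda L,o=(300,150),f=8:[(o[0]+x/f-.45,o[1]+y/f-.45) for x,y in L]
for n,L in(("rest",[(560,435),(601,418)]),("now",[(590,413),(632,395)])):
    p=plane(s,T(L),.060);print(n,(p[:,:2]-O)@Rj*1e3)
for n,L in(("rest",[(557,528)]),("now",[(597,512)])):
    p=plane(s,T(L),.026);print(n,"low",(p[:,:2]-O)@Rj*1e3)
# predicted pixel of front corner for v
for v in (0,8,12.5,17): print(v,((proj(s,[J(60+v,-60,60),J(72+v,-60,60),J(60+v,-60,26)])+.45-[300,150])*8).round(0).tolist())
print(((proj(s,[J(78,66,52),J(90,66,52)])+.45-[300,150])*8).round(0).tolist())
E
```

```text
t 27.95 TCP in jig mm [44.4 -0.3] z 48.6 yaw-jig 0.27 Fjig [-5.28 -3.62] Fz 3.08 M [-0.9   1.12 -0.04] w 19.1
rest [[ 60.68 -59.22]
 [ 72.11 -59.02]]
now [[ 70.73 -56.39]
 [ 82.65 -56.01]]
rest low [[ 62.95 -58.04]]
now low [[ 74.23 -58.11]]
0 [[559.0, 438.0], [603.0, 421.0], [551.0, 537.0]]
8 [[588.0, 427.0], [632.0, 409.0], [579.0, 526.0]]
12.5 [[605.0, 420.0], [648.0, 403.0], [595.0, 519.0]]
17 [[621.0, 414.0], [664.0, 396.0], [611.0, 513.0]]
[[356.0, 128.0], [397.0, 113.0]]
```

```bash
python3 - <<'E'
from h import *
s=cam("side")
a=cv2.imread("pics/side0.png");b=s["pixels"][:,:,::-1].copy();cv2.imwrite("pics/side13.png",b)
f=lambda im:cv2.resize(im[182:226,350:400],None,fx=15,fy=12,interpolation=cv2.INTER_CUBIC)[:, :]
o=np.vstack([cv2.resize(i[190:224,350:400],None,fx=12,fy=8.5,interpolation=cv2.INTER_LANCZOS4) for i in(a,b)])
cv2.imwrite("pics/cmp13.png",o)
ga=cv2.cvtColor(a,cv2.COLOR_BGR2GRAY);gb=cv2.cvtColor(b,cv2.COLOR_BGR2GRAY)
for r in(203,205,207,209,211): print(r,"rest",ga[r,360:386].tolist(),"\n    now",gb[r,360:386].tolist())
E
python3 jg.py
```

```text
203 rest [121, 128, 125, 126, 123, 124, 124, 126, 145, 204, 239, 222, 198, 177, 153, 121, 107, 99, 71, 58, 58, 57, 56, 61, 60, 60] 
    now [194, 195, 193, 195, 195, 195, 191, 186, 170, 147, 137, 137, 138, 140, 156, 158, 160, 157, 149, 94, 64, 64, 64, 68, 69, 70]
205 rest [105, 124, 124, 127, 126, 124, 122, 126, 127, 127, 146, 145, 145, 140, 137, 112, 108, 92, 87, 77, 67, 57, 61, 61, 58, 61] 
    now [197, 195, 192, 195, 198, 193, 194, 200, 173, 161, 141, 136, 137, 137, 153, 159, 159, 158, 154, 93, 69, 70, 63, 68, 66, 67]
207 rest [77, 91, 112, 124, 124, 125, 124, 123, 124, 129, 139, 142, 139, 140, 125, 82, 76, 77, 79, 75, 79, 75, 68, 60, 58, 60] 
    now [198, 193, 197, 174, 170, 166, 159, 157, 154, 143, 137, 137, 136, 138, 154, 155, 158, 154, 133, 89, 73, 80, 76, 68, 68, 69]
209 rest [118, 85, 82, 101, 120, 125, 125, 126, 125, 131, 140, 141, 142, 134, 109, 73, 69, 77, 110, 118, 118, 119, 113, 87, 74, 66] 
    now [169, 159, 157, 157, 159, 156, 156, 155, 153, 130, 135, 138, 139, 144, 154, 156, 155, 153, 135, 116, 112, 114, 117, 95, 81, 68]
211 rest [203, 141, 93, 79, 80, 104, 124, 126, 125, 138, 141, 143, 140, 138, 113, 102, 103, 114, 129, 127, 126, 128, 124, 125, 123, 89] 
    now [159, 156, 158, 156, 158, 154, 147, 126, 106, 81, 99, 129, 139, 150, 155, 157, 157, 155, 133, 129, 125, 128, 138, 137, 136, 101]
t 28.05 TCP in jig mm [44.3 -0.3] z 48.6 yaw-jig 0.27 Fjig [-7.15 -2.45] Fz 2.98 M [-0.9   1.15 -0.05] w 19.2
```

View pics/cmp13.png

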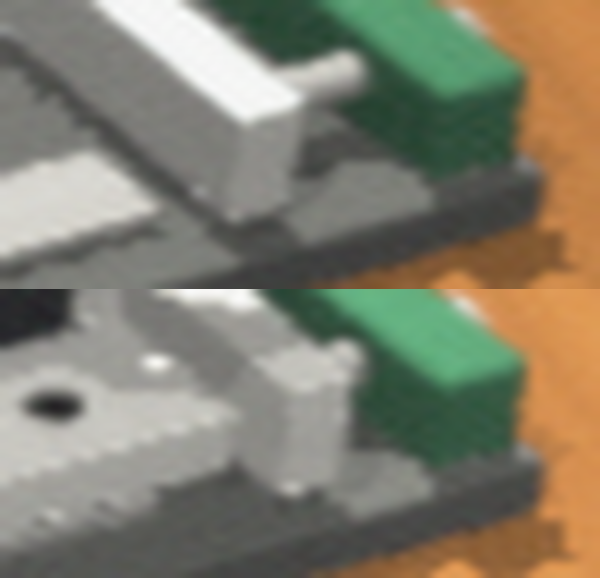

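The fence's end face has moved about 4.1 px, which puts the fence value near 9.3 mm. The spring force of about 6.5 N agrees. I'll advance about 3 mm and take off the sideways strain.

```bash
python3 -m inch '[[-0.002,0,-0.01,0,10],[0,0,-0.01,0,10],[0,0,0,0,10],[0,0,0,0,10]]'>/dev/null; for i in 1 2 3; do python3 jg.py;  python3 -m inch '[[0,0,0,0,10]]' >/dev/null; done; python3 jg.py; python3 - <<'E'
from h import *
s=cam("side")
a=cv2.imread("pics/side0.png");b=s["pixels"][:,:,::-1].copy();cv2.imwrite("pics/side14.png",b)
ga=cv2.cvtColor(a,cv2.COLOR_BGR2GRAY);gb=cv2.cvtColor(b,cv2.COLOR_BGR2GRAY)
for r in(203,205,207,209): print(r,"rest",ga[r,366:386].tolist(),"\n    now",gb[r,366:386].tolist())
crop(s,300,150,400,240,8,"sj14")
E
```

```text
t 28.45 TCP in jig mm [47.1 -0.3] z 48.6 yaw-jig 0.28 Fjig [-7.7  -0.83] Fz 3.95 M [-0.53  1.51 -0.02] w 18.7
t 28.55 TCP in jig mm [47.2 -0.3] z 48.6 yaw-jig 0.28 Fjig [-7.9  -1.69] Fz 4.29 M [-0.59  1.56 -0.06] w 19.0
t 28.65 TCP in jig mm [47.1 -0.3] z 48.6 yaw-jig 0.28 Fjig [-8.48 -1.28] Fz 4.36 M [-0.54  1.59 -0.02] w 18.6
t 28.75 TCP in jig mm [47.2 -0.3] z 48.6 yaw-jig 0.29 Fjig [-7.9  -1.15] Fz 4.51 M [-0.57  1.57 -0.02] w 18.8
203 rest [124, 126, 145, 204, 239, 222, 198, 177, 153, 121, 107, 99, 71, 58, 58, 57, 56, 61, 60, 60] 
    now [198, 195, 196, 188, 161, 141, 139, 138, 141, 154, 159, 158, 158, 154, 104, 71, 66, 65, 68, 69]
205 rest [122, 126, 127, 127, 146, 145, 145, 140, 137, 112, 108, 92, 87, 77, 67, 57, 61, 61, 58, 61] 
    now [194, 197, 178, 175, 164, 143, 139, 138, 140, 155, 158, 159, 158, 152, 91, 65, 64, 68, 63, 65]
207 rest [124, 123, 124, 129, 139, 142, 139, 140, 125, 82, 76, 77, 79, 75, 79, 75, 68, 60, 58, 60] 
    now [156, 156, 158, 154, 150, 139, 136, 136, 138, 152, 155, 155, 157, 150, 95, 74, 65, 62, 65, 68]
209 rest [125, 126, 125, 131, 140, 141, 142, 134, 109, 73, 69, 77, 110, 118, 118, 119, 113, 87, 74, 66] 
    now [154, 155, 154, 149, 135, 134, 137, 137, 141, 155, 158, 156, 153, 144, 117, 114, 109, 87, 81, 71]
```

View pics/sj14.png

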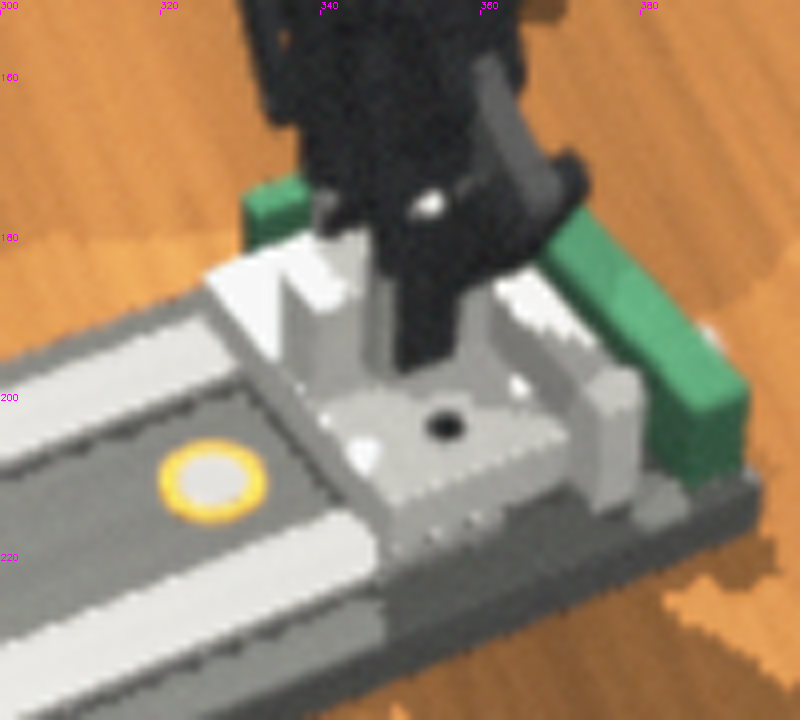

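The edge shift of about 5.2 px puts the fence near 11.9 mm, and 8.1 N on the spring gives 11.6 mm. I'll do a last check that the jaw is centred and square, and that everything is still.

```bash
python3 - <<'E'
from h import *
np.set_printoptions(precision=1,suppress=True)
s=cam("side")
T=lambda L,o=(300,150),f=8:[(o[0]+x/f-.45,o[1]+y/f-.45) for x,y in L]
a=np.radians(12.2);Rj=np.array([[np.cos(a),-np.sin(a)],[np.sin(a),np.cos(a)]])
p=plane(s,T([(445,425),(393,503),(570,434),(205,275)]),.042)
print("hole, corners -x-y,+x-y,-x+y",(p[:,:2]-[.573,-.0072])@Rj*1e3)
E
python3 -m inch '[[0,0,0,0,10],[0,0,0,0,10],[0,0,0,0,10],[0,0,0,0,10],[0,0,0,0,10]]' >/dev/null; python3 jg.py
```

```text
hole, corners -x-y,+x-y,-x+y [[ 48.5 -28.6]
 [ 24.4 -45.1]
 [ 73.3 -45.5]
 [ 22.8  45.5]]
t 29.35 TCP in jig mm [47.1 -0.3] z 48.6 yaw-jig 0.28 Fjig [-7.55 -1.06] Fz 4.01 M [-0.53  1.47 -0.01] w 19.2
```

```bash
python3 -c "
from rig import env
print(env.close_job())"; python3 jg.py
```

```text
the job is handed in; nothing more can be done
None
the job is handed in; nothing more can be done
```

The job is handed in at 29.4 s of the 59 s: the peg is fully down and the arm is holding the jaw against the fence. No verdict was reported.

**Peg and mallet:** I gripped the mallet by its head, with the handle turned clear of the jaw, and pressed the peg down with its striking face. The force rose to 67 N at the fully-down depth, and both cameras then showed the peg flush in its ring. The mallet went back upright to within a few mm of where it started.

**Jaw:** I gripped the rib and moved the jaw about 15 mm sideways on the runners to centre it. I then slid it over the peg against the fence and trimmed its angle until the turning moment on the wrist fell to about zero. That means it bears flat on the fence. In the side view its corners are centred to about 1 mm.

**Fence:** it is pushed back about 12 mm, inside the 8 to 17 mm range.
- **Camera:** the fence's end face had moved by 11.8 to 12.0 mm.
- **Force:** a steady push of 7.6 to 8.5 N works out at about 11 to 12 mm.
- **Jaw corner in the picture:** about 13 mm.

**What did not check cleanly:**
- **Pointer not seen:** the arm and gripper hide the pointer and lugs in both cameras, so "between the lugs" rests on these measurements.
- **Early force readings:** judged by force alone, I put first contact about 3 mm too early, because friction added to the readings. The camera put it right.
- **Squareness by camera:** the jaw corners read about 1° off square both before and after, which is within the picture's accuracy. I relied on the turning moment instead.
- **Bystanders:** the last top picture showed the oil can, tub and screwdriver undisturbed. The punch holder was hidden behind the arm, and I sent nothing near it.

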